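# Put the washed snack-pot tower back together

### The arm

A 7-joint arm with a two-finger parallel gripper is mounted at the origin on the work surface. World frame = base frame: x ahead of the robot, y to its left, z up, the work surface at z = 0. Lengths are in m, angles in rad, forces in N, time in s.
With the tool pointing down it reaches from about 0.35 to 0.9 m from the base axis. Payload 19.9 kg.
Tool frame: the origin (TCP) lies on the centre line of the jaws, within the pads' length; the fingertips stand manip.tip_reach ahead of it and the grasp point (between the pads) lies 2 mm behind it (manip.tip_reach is the distance from the TCP to the fingertips, in m); z points along the fingers, y is the line along which they close (so a half turn about z gives the same grasp; the last joint's range is limited). The gripper opens to 94 mm and grips with 3 to 60 N. Pads are 16 mm wide; open, the fingers measure 119 mm over their backs; the gripper's body (75 mm by 177 mm) begins 78 mm behind the grasp point.
Start: joints at [-1.171, 0.417, -0.01, 1.614, 0.005, 1.111, -0.053], TCP at [0.267, 0.565, 0.191] pointing down, gripper open.
Joint ranges: [-2.81, 2.81], [-0.39, 2.02], [-1.27, 1.25], [0.06, 2.57], [-1.19, 4.33], [0.19, 2], [-2.82, 2.82]. Speed limits (rad/s): [1.89, 1.89, 2.39, 2.39, 3.01, 3.01, 3.01].

### API

Orientations are given as a unit quaternion [w, x, y, z].
In Python, from bench import manip gives the robot as it stands.
- The arm moves only by the tool jog_arm, never from a script. Its argument "series" is a list of rows, each a list of 6 numbers: the shift along the world's x, y, z each as a share of 1 m, from -1 to 1, then the turn, a rotation vector about the world's x, y, z each as a share of pi rad, from -1 to 1. A call has 1 to 8 rows; each row shifts and turns the commanded pose from where the row before left it; what a row does not reach is not made up. A row lasts 1/12 s, in which the tool goes at most 41.7 mm and 7.16 degrees, less where a joint would pass 70% of its speed; a pose out of reach is approached as far as the arm can. A call with a number of a shift or a turn outside -1 to 1 is refused whole. A call with a gripper value outside its range is refused whole. "gripper" is the opening, from -1 (shut) to 1 (fully open), set as the call begins (left out, the last holds). The fingers move at their own pace and stop on an object; "force" is the grip in N (left out, the last holds). Time passes only in rows, so rows that do not move let the fingers close. It gives the time, the measured TCP pose, the force, the opening and the grip force at its end, in the units of the state.
- manip.get_obs(): the state, without advancing time (a new reading comes with each control period).
- manip.grab_frame(name): name is "scene" or "top" or "wrist"; returns a dict with "color" (400x640x3 uint8, red, green, blue), "depth" (400x640 float32, m along the optical axis (not along the pixel's ray), 0 where there is no reading), "fovy" (degrees; the focal length in pixels is half the picture's height over the tangent of half this angle, whatever the lens; pixels are square), "cx", "cy" (the principal point, pixels), "pose" (4x4, takes a point from camera to world coordinates). Camera axes: x right, y down, z forward; pixel columns grow to the right and rows downward; lengths in m; the calibration is good to about 2 mm. The wrist camera is an equidistant fisheye: a pixel r from the principal point sees the ray r / f radians off the axis. A picture is of the moment at which its call begins.
- manip.close_job(): hands the job in; it is judged then, once.
The state is a dict: "t": time; "qpos": joint angles; "dq": joint speeds; "joint_torque": joint torques, N m; "position": TCP position; "tcp_rot": TCP orientation; "force": force on the tool from outside, world axes, zero at the start; "torque": the same for the moment, N m; "width": finger opening in m; "finger_force": force on a finger pad.
Only numpy, scipy, OpenCV 4.12 (cv2) and the standard library are available. Lean on these libraries where they do the work, as an engineer would, in place of code of your own. Each camera call takes 0.05 s, during which the arm holds its last target. There are 200 camera calls.

### The job

The washed snack pots stand scattered about the drying mat: build the tower again, upright in the round wooden tray. Stand the tall blue pot in the tray first, then plug the white pot fully into it, then the short orange pot into the white one, and finally close the orange pot with the dark red lid, seated flush. Work in that order, let go of everything, and leave the green lid and the two small drink bottles where they are.

Things in the scene. Friction and masses are not known exactly. Their poses are not given: they have to be found in the camera images.
- tray: the target: round light-wood tray, fixed, 96 mm wide with an 86 mm recess; floor 5 mm and rim 11 mm above its origin (centre of its underside, z up). It and all the things stand on a flat dark grey mat, top 4 mm above the work surface; they all swap places from start to start, 130 mm or more between centres.
- blue_pot: the bottom pot of the tower: a blue round straight-sided open-topped pot without a plug, 60 mm outside diameter, 70 mm tall, 53 mm wide mouth, 3.5 mm wall, 5 mm floor. Loose, about 80 g. Stands upright at the start; origin at the centre of its underside, z up.
- white_pot: the second tier, white: open-topped round pot, loose, 60 g, 54 mm tall: a 47 mm wide, 14 mm tall plug below (foot tapered to 41 mm), then a straight 60 mm wide body up to the rim; 53 mm mouth, inner floor 18 mm above the origin. The plug drops with 3 mm play all round into the pot below until the body's shoulder rests on its rim. Stands upright; origin at the centre of its underside, z up.
- orange_pot: the third tier, orange: open-topped round pot, loose, 50 g, 44 mm tall: a 47 mm wide, 14 mm tall plug below (foot tapered to 41 mm), then a straight 60 mm wide body up to the rim; 53 mm mouth, inner floor 18 mm above the origin. The plug drops with 3 mm play all round into the pot below until the body's shoulder rests on its rim. Stands upright; origin at the centre of its underside, z up.
- red_lid: dark red round lid, loose, 40 g, 60 mm wide: a 47 mm plug 12 mm tall below (foot tapered to 41 mm), a flange from 12 to 17 mm and a round knob 24 mm wide from 17 to 40 mm above the origin (centre of its underside, z up). Lies knob up. The plug drops with 3 mm play all round into the orange pot's mouth until the flange rests on the rim.
- green_lid: green round lid, loose, 40 g, 60 mm wide: a 47 mm plug 12 mm tall below (foot tapered to 41 mm), a flange from 12 to 17 mm and a round knob 24 mm wide from 17 to 40 mm above the origin (centre of its underside, z up). Lies knob up. It belongs to another set and stays where it is.
- drink_a: a small full drink bottle, white with a light blue sleeve and light blue cap, 44 mm in diameter, 88 mm tall, about 120 g, standing loose; origin at the centre of its underside, z up. Not part of the job; it stays where it is.
- drink_b: a small full drink bottle, white with a light blue sleeve and light blue cap, 44 mm in diameter, 88 mm tall, about 120 g, standing loose; origin at the centre of its underside, z up. Not part of the job; it stays where it is.
There are look-alikes about, which are no part of the job. What is shaped like the white_pot but yellow is not meant. Of the things like the blue_pot, leave any that is yellow; of the rest the smaller one is meant.

How it is judged:
By the outcome, as a careful person would: the job done as asked, in the order asked, and still so for the second after the job is handed in, with the robot touching nothing.
It also fails if it takes over 141 s, if anything falls off the work surface, if the arm or the gripper's body presses on something with over 40 N, if the wrist force passes 120 N, or if a joint passes its speed limit or range.

## Working session

There is one attempt and no reset: what is moved stays moved. The work goes in short steps, Python scripts to look and compute and a tool call to move; the robot and the scene stay as the last step left them, time stands still between calls to the robot, and variables do not carry over. Pictures are saved under pics/ and viewed, at most 14 in all, crops included, and the job is handed in when it is done.

Besides the shell and the picture viewer there is one more tool, called after ">>>" by a JSON object that holds its "api" and its "payload", one argument or row to a line. jog_arm: Moves the arm, as the interface text tells. Its arguments: {"type":"object","properties":{"series":{"type":"array"},"gripper":{"type":"number"},"force":{"type":"number"}},"required":["series"]}

```bash
mkdir -p pics; cat > h.py <<'E'
import numpy as np, cv2
from bench import manip
def grab(n,save=None):
    f=manip.grab_frame(n)
    if save: cv2.imwrite(f'pics/{save}.png',cv2.cvtColor(f['color'],cv2.COLOR_RGB2BGR))
    return f
def cloud(f):
    d=f['depth'];h,w=d.shape;fl=h/2/np.tan(np.radians(f['fovy'])/2)
    u,v=np.meshgrid(np.arange(w),np.arange(h))
    P=np.stack([(u-f['cx'])/fl*d,(v-f['cy'])/fl*d,d],-1)
    T=np.array(f['pose']);W=P@T[:3,:3].T+T[:3,3]
    W[d==0]=np.nan
    return W
E
python3 - <<'E'
from h import *
print(manip.get_obs(),manip.tip_reach)
for n in('top','scene'):
    f=grab(n,n+'0');print(n,f['fovy'],f['cx'],f['cy'],np.round(f['pose'],3).tolist())
    W=cloud(f);np.savez(n+'0.npz',W=W,c=f['color'])
    m=(W[...,2]>0.012)&(W[...,2]<0.15)
    k,l,s,c=cv2.connectedComponentsWithStats(m.astype(np.uint8))
    for i in range(1,k):
        if s[i,4]<60: continue
        q=l==i;z=W[q][:,2];zt=np.percentile(z,97)
        tq=W[q][z>zt-.006]
        r,R=cv2.minEnclosingCircle(tq[:,:2].astype(np.float32))
        print(i,s[i].tolist(),'ztop %.4f'%zt,'circ',np.round(r,4),round(R,4),f['color'][q].mean(0).astype(int))
E
```

```text
{'t': 0.0, 'qpos': array([-1.17150292,  0.41797574, -0.01032046,  1.61417428,  0.00466515,
        1.1107153 , -0.05300492]), 'dq': array([-3.37173178e-05,  1.40907246e-03,  1.49042587e-03, -8.34014164e-04,
       -1.98421817e-04,  1.17219204e-03,  7.26826493e-04]), 'joint_torque': array([ 7.20157677e-04, -8.51268411e+01,  6.38522767e-01, -4.25982714e+01,
       -4.88507026e-02,  1.87771831e-02,  1.22153237e-04]), 'position': array([0.26648201, 0.56489543, 0.19042407]), 'tcp_rot': array([-1.09766093e-04,  2.18614856e-01,  9.75811024e-01, -6.14579804e-04]), 'force': array([-0.3907033 , -0.84731635,  0.57454967]), 'torque': array([-0.01457512,  0.00825202, -0.00691399]), 'finger_force': 0.0, 'width': 0.09389684213859843} 0.017
top 44.080355300563404 311.19430259682537 208.77223803443223 [[0.024, -0.984, 0.177, 0.175], [-1.0, -0.025, -0.003, 0.056], [0.007, -0.177, -0.984, 1.612], [0.0, 0.0, 0.0, 1.0]]
6 [274, 73, 64, 50, 2691] ztop 0.1333 circ [0.8683 0.0802] 0.0593 [106 101 100]
9 [234, 74, 26, 34, 669] ztop 0.1279 circ [0.8384 0.2698] 0.0427 [112 109 104]
12 [390, 76, 23, 30, 420] zt
[... 3421 characters left out ...]
[ 0.2609 -0.3721] 0.032 [177 151  47]
80 [385, 255, 109, 107, 5826] ztop 0.1262 circ [0.8714 0.0794] 0.061 [169 165 164]
81 [198, 264, 22, 29, 472] ztop 0.0931 circ [ 0.4434 -0.2788] 0.016 [112 153 165]
82 [299, 265, 19, 29, 439] ztop 0.0931 circ [ 0.5988 -0.1006] 0.0159 [110 152 165]
83 [231, 310, 42, 41, 168] ztop 0.0174 circ [ 0.5991 -0.2691] 0.0482 [176 136  97]
98 [250, 329, 23, 22, 72] ztop 0.0175 circ [ 0.6313 -0.2653] 0.0333 [178 137  98]
111 [349, 344, 37, 50, 908] ztop 0.1485 circ [ 0.8406 -0.1468] 0.0293 [ 92 112  89]
115 [117, 379, 66, 21, 966] ztop 0.0605 circ [ 0.5999 -0.5127] 0.065 [209 213 210]
116 [326, 392, 26, 8, 141] ztop 0.1495 circ [ 0.8589 -0.2382] 0.0129 [161  76  72]
```

View pics/top0.png

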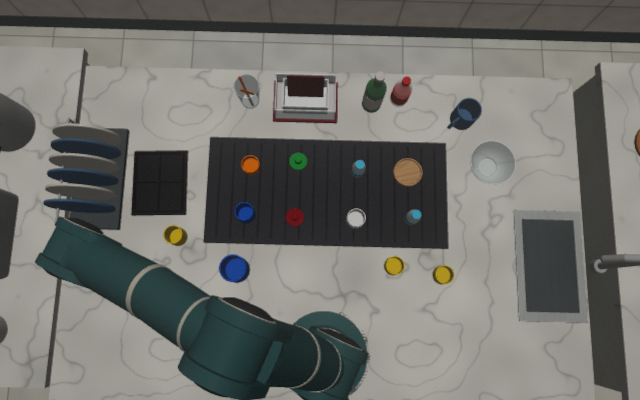

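View pics/scene0.png

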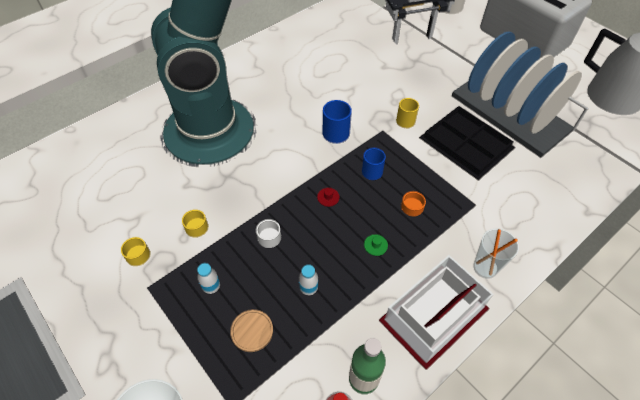

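Top view shows blue (245,212), orange (250,164), red lid (294,217), white (356,218) and tray (408,172). The scene view agrees, and the large blue pot at (234,268) is the decoy. Next I move above the blue pot.

>>> {"api": "jog_arm", "payload": {
  "series": [
    [0.0174,-0.0301,0,0,0,0],
    [0.0174,-0.0301,0,0,0,0],
    [0.0174,-0.0301,0,0,0,0],
    [0.0174,-0.0301,0,0,0,0],
    [0.0174,-0.0301,0,0,0,0]
  ],
  "gripper": 1,
  "force": 20
}}

```text
t: 0.52
position: [0.3541, 0.4131, 0.1908]
tcp_rot: [-0.0, 0.219, 0.976, -0.0]
force: [0.6, 0.3, -0.0]
width: 0.0939
finger_force: 0.0
```

>>> {"api": "jog_arm", "payload": {
  "series": [
    [0.0174,-0.0301,0,0,0,0],
    [0.0174,-0.0301,0,0,0,0],
    [0.0174,-0.0301,0,0,0,0],
    [0.0174,-0.0301,0,0,0,0],
    [0.0174,-0.0301,0,0,0,0],
    [0,0,0,0,0,0],
    [0,0,0,0,0,0]
  ]
}}

```text
t: 1.1
position: [0.4414, 0.2626, 0.1909]
tcp_rot: [-0.0, 0.22, 0.975, -0.0]
force: [-0.6, 0.2, 0.2]
width: 0.0943
finger_force: 0.0
```

```bash
cat >> h.py <<'E'
def wcloud(f):
    # equidistant fisheye, depth along optical axis
    d=f['depth'];h,w=d.shape;fl=h/2/np.tan(np.radians(f['fovy'])/2)
    u,v=np.meshgrid(np.arange(w)-f['cx'],np.arange(h)-f['cy'])
    r=np.hypot(u,v)/fl+1e-9;s=np.tan(np.minimum(r,1.5))/(r*fl)
    P=np.stack([u*s*d,v*s*d,d],-1)
    T=np.array(f['pose']);W=P@T[:3,:3].T+T[:3,3]
    W[(d==0)|(r>1.4)]=np.nan
    return W
def find(W,near,zlo,zhi,rad=.045):
    "circle fitted robustly to the points of a height band near a place"
    m=(np.hypot(W[...,0]-near[0],W[...,1]-near[1])<rad)&(W[...,2]>zlo)&(W[...,2]<zhi)
    p=W[m]
    if len(p)<10: return None
    q=p[:,:2].astype(np.float32)
    c,R=cv2.minEnclosingCircle(q)
    A=np.c_[2*q,np.ones(len(q))];s=np.linalg.lstsq(A,(q**2).sum(1),rcond=None)[0]
    return np.round([*c,R,*s[:2],np.sqrt(s[2]+s[0]**2+s[1]**2),np.median(p[:,2]),len(p)],4)
E
python3 - <<'E'
from h import *
o=manip.get_obs();print(o['t'],o['position'],o['tcp_rot'])
f=grab('wrist','w1');print(f['fovy'],np.round(f['pose'],3).tolist())
W=wcloud(f)
print('blue',find(W,(.44,.264),.066,.085));print('red',find(W,(.434,.104),.03,.06));print('or',find(W,(.6025,.2546),.04,.06))
E
```

```text
1.1 [0.44135424 0.262623   0.19092019] [-1.58748215e-05  2.20313862e-01  9.75429008e-01 -2.30599006e-04]
65.70646984690485 [[0.431, 0.867, 0.249, 0.368], [0.902, -0.414, -0.119, 0.297], [-0.0, 0.276, -0.961, 0.384], [0.0, 0.0, 0.0, 1.0]]
blue [4.394e-01 2.633e-01 3.030e-02 4.390e-01 2.636e-01 2.780e-02 7.290e-02
 6.830e+02]
red [4.325e-01 1.038e-01 1.310e-02 4.319e-01 1.051e-01 9.100e-03 4.290e-02
 3.220e+02]
or [6.003e-01 2.548e-01 3.060e-02 6.000e-01 2.541e-01 2.790e-02 4.620e-02
 4.730e+02]
```

View pics/w1.png

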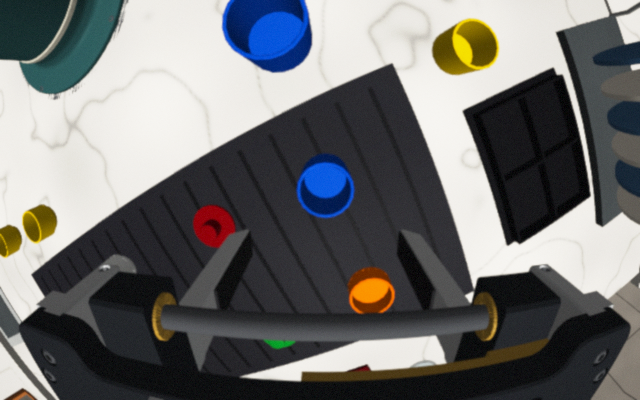

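The wrist view shows the blue pot at (326,185) directly under the gripper, the red lid at (213,227) and the orange pot at (372,292). I descend and grip.

>>> {"api": "jog_arm", "payload": {
  "series": [
    [-0.002,0.001,-0.035,0,0,0],
    [0,0,-0.035,0,0,0],
    [0,0,-0.035,0,0,0],
    [0,0,-0.022,0,0,0],
    [0,0,-0.01,0,0,0],
    [0,0,0,0,0,0]
  ]
}}

```text
t: 1.65
position: [0.4371, 0.2656, 0.0522]
tcp_rot: [-0.001, 0.218, 0.976, -0.001]
force: [-0.1, -0.5, -0.7]
width: 0.094
finger_force: 0.0
```

>>> {"api": "jog_arm", "payload": {
  "series": [
    [0,0,0,0,0,0],
    [0,0,0,0,0,0],
    [0,0,0,0,0,0],
    [0,0,0,0,0,0],
    [0,0,0,0,0,0],
    [0,0,0,0,0,0]
  ],
  "gripper": -1,
  "force": 25
}}

```text
t: 2.15
position: [0.4389, 0.2654, 0.0546]
tcp_rot: [0.0, 0.219, 0.976, 0.0]
force: [0.3, -0.9, 6.2]
width: 0.0598
finger_force: 25.0
```

>>> {"api": "jog_arm", "payload": {
  "series": [
    [0,0,0,0,0,0],
    [0,0,0,0,0,0],
    [0,0,0,0,0,0],
    [0,0,0,0,0,0]
  ]
}}

```text
t: 2.48
position: [0.4389, 0.2654, 0.0545]
tcp_rot: [0.0, 0.219, 0.976, 0.0]
force: [-2.0, -2.3, 7.9]
width: 0.0593
finger_force: 25.0
```

>>> {"api": "jog_arm", "payload": {
  "series": [
    [0,0,0.02,0,0,0],
    [0,0,0.035,0,0,0],
    [0,0,0.035,0,0,0],
    [0,0,0.03,0,0,0],
    [0.005,-0.018,0,0,0,0],
    [0.01,-0.034,0,0,0,0],
    [0.01,-0.034,0,0,0,0],
    [0.01,-0.034,0,0,0,0]
  ]
}}

```text
t: 3.15
position: [0.4737, 0.1439, 0.1743]
tcp_rot: [0.0, 0.218, 0.976, 0.0]
force: [0.7, 0.3, -0.7]
width: 0.0596
finger_force: 25.0
```

>>> {"api": "jog_arm", "payload": {
  "series": [
    [0.01,-0.034,0,0,0,0],
    [0.01,-0.034,0,0,0,0],
    [0.01,-0.034,0,0,0,0],
    [0.01,-0.034,0,0,0,0],
    [0.01,-0.034,0,0,0,0],
    [0.01,-0.034,0,0,0,0],
    [0.01,-0.034,0,0,0,0],
    [0.01,-0.034,0,0,0,0]
  ]
}}

```text
t: 3.82
position: [0.5538, -0.1284, 0.1741]
tcp_rot: [0.0, 0.219, 0.976, 0.0]
force: [-0.0, 0.6, -1.4]
width: 0.0594
finger_force: 25.0
```

>>> {"api": "jog_arm", "payload": {
  "series": [
    [0.01,-0.034,0,0,0,0],
    [0.01,-0.034,0,0,0,0],
    [0.01,-0.034,0,0,0,0],
    [0.005,-0.018,0,0,0,0],
    [0,0,0,0,0,0],
    [0,0,0,0,0,0],
    [0,0,0,0,0,0]
  ]
}}

```text
t: 4.4
position: [0.5885, -0.246, 0.1738]
tcp_rot: [-0.0, 0.218, 0.976, 0.0]
force: [-0.2, 0.3, -0.4]
width: 0.0593
finger_force: 25.0
```

```bash
python3 - <<'E'
from h import *
o=manip.get_obs();print(o['t'],o['position'],o['width'],o['finger_force'])
f=grab('wrist','w2');W=wcloud(f)
np.save('w2.npy',W)
print('tray',find(W,(.598,-.268),.0115,.02,.056),'pot',find(W,o['position'],o['position'][2]+.013,o['position'][2]+.026))
c=f['color'].astype(int);m=(c[...,0]>c[...,2]+40)&(abs(W[...,0]-.598)<.07)&(abs(W[...,1]+.268)<.07)&(W[...,2]<.025)
print(m.sum(),np.nanmin(W[m],0),np.nanmax(W[m],0))
g=grab('top');W=cloud(g);c=g['color'].astype(int);m=(c[...,0]>c[...,2]+25)&(np.hypot(W[...,0]-.598,W[...,1]+.268)<.07)&(W[...,2]<.025)
print(m.sum(),np.percentile(W[m],[1,50,99],0))
E
```

```text
4.4 [ 0.58852831 -0.24599571  0.17378581] 0.05926428110616595 24.998871367424726
tray [ 5.958e-01 -2.691e-01  4.840e-02  5.962e-01 -2.687e-01  4.510e-02
  1.420e-02  5.940e+02] pot [ 5.794e-01 -2.422e-01  4.150e-02  5.884e-01 -2.467e-01  2.880e-02
  1.922e-01  2.282e+03]
2171 [ 0.54885612 -0.32050786  0.00206521] [ 0.6125656  -0.22079038  0.01681397]Traceback (most recent call last):
  File "<stdin>", line 9, in <module>
    return _quantile_unchecked(
        a, q, axis, out, overwrite_input, method, keepdims, weights)
    return _ureduce(a,
                    func=_quantile_ureduce_func,
    ...<5 lines>...
                    overwrite_input=overwrite_input,
                    method=method)
    r = func(a, **kwargs)
    result = _quantile(arr,
                       quantiles=q,
    ...<2 lines>...
                       out=out,
                       weights=wgt)
    slices_having_nans = np.isnan(arr[-1, ...])
                                  ~~~^^^^^^^^^
IndexError: index -1 is out of bounds for axis 0 with size 0
```

View pics/w2.png

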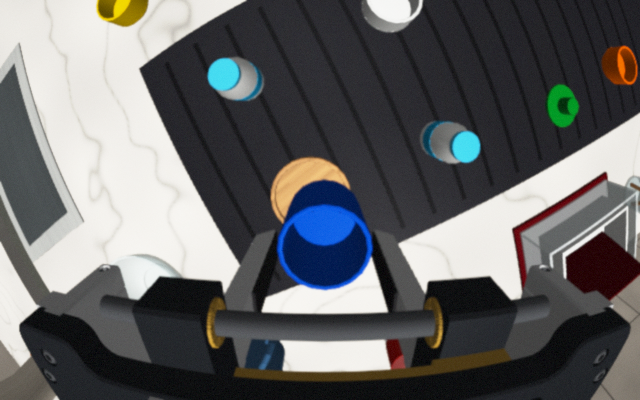

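The blue pot is held upright at (325,245), and the tray is behind it at (310,190), with its centre near (0.5965, -0.268).

>>> {"api": "jog_arm", "payload": {
  "series": [
    [0.008,-0.022,0,0,0,0],
    [0,0,-0.03,0,0,0],
    [0,0,-0.035,0,0,0],
    [0,0,-0.025,0,0,0],
    [0,0,-0.012,0,0,0],
    [0,0,-0.006,0,0,0],
    [0,0,0,0,0,0],
    [0,0,0,0,0,0]
  ]
}}

```text
t: 5.17
position: [0.5974, -0.2688, 0.0674]
tcp_rot: [0.001, 0.218, 0.976, -0.0]
force: [-0.2, 0.3, -0.4]
width: 0.0594
finger_force: 25.0
```

>>> {"api": "jog_arm", "payload": {
  "series": [
    [0,0,-0.002,0,0,0],
    [0,0,-0.002,0,0,0],
    [0,0,-0.0015,0,0,0],
    [0,0,0,0,0,0],
    [0,0,0,0,0,0]
  ]
}}

```text
t: 5.58
position: [0.5967, -0.2688, 0.0607]
tcp_rot: [0.0, 0.219, 0.976, -0.0]
force: [-0.7, -0.1, -0.9]
width: 0.0595
finger_force: 25.0
```

>>> {"api": "jog_arm", "payload": {
  "series": [
    [0,0,-0.001,0,0,0],
    [0,0,-0.0005,0,0,0],
    [0,0,0,0,0,0]
  ]
}}

```text
t: 5.83
position: [0.5969, -0.269, 0.0596]
tcp_rot: [0.0, 0.219, 0.976, -0.0]
force: [-2.6, 0.2, 5.5]
width: 0.0594
finger_force: 25.0
```

>>> {"api": "jog_arm", "payload": {
  "series": [
    [0,0,-0.0003,0,0,0],
    [0,0,0,0,0,0],
    [0,0,0,0,0,0]
  ]
}}

```text
t: 6.08
position: [0.597, -0.2691, 0.0596]
tcp_rot: [0.001, 0.219, 0.976, -0.0]
force: [-3.0, 0.7, 9.3]
width: 0.0592
finger_force: 25.0
```

>>> {"api": "jog_arm", "payload": {
  "series": [
    [0,0,0,0,0,0],
    [0,0,0,0,0,0],
    [0,0,0,0,0,0],
    [0,0,0,0,0,0],
    [0,0,0,0,0,0],
    [0,0,0,0,0,0]
  ],
  "gripper": 1
}}

```text
t: 6.58
position: [0.5966, -0.2687, 0.0586]
tcp_rot: [-0.0, 0.219, 0.976, -0.0]
force: [-0.2, 0.4, 0.7]
width: 0.0936
finger_force: 0.0
```

>>> {"api": "jog_arm", "payload": {
  "series": [
    [0,0,0.02,0,0,0],
    [0,0,0.035,0,0,0],
    [0,0,0.035,0,0,0],
    [0,0,0.035,0,0,0],
    [0,0,0.015,0,0,0],
    [0,0,0,0,0,0],
    [0,0,0,0,0,0],
    [0,0,0,0,0,0]
  ]
}}

```text
t: 7.25
position: [0.5963, -0.2684, 0.1977]
tcp_rot: [-0.001, 0.219, 0.976, 0.0]
force: [-0.2, 0.5, -0.5]
width: 0.0938
finger_force: 0.0
```

```bash
cat >> h.py <<'E'
def rim(W,near,ztop,band=.006):
    "centre of a 60/53 mm rim: mean-radius circle by least squares on the top band"
    from scipy.optimize import least_squares
    m=(np.hypot(W[...,0]-near[0],W[...,1]-near[1])<.04)&(abs(W[...,2]-ztop)<band)
    q=W[m][:,:2]
    if len(q)<20: return None
    r=least_squares(lambda c:np.hypot(*(q-c).T)-.0283,near[:2],loss='soft_l1',f_scale=.002)
    return np.round([*r.x,np.median(W[m][:,2]),len(q)],4)
E
python3 - <<'E'
from h import *
o=manip.get_obs();print(o['t'],o['position'],o['width'])
f=grab('wrist');W=wcloud(f)
print('blue',find(W,(.597,-.269),.07,.09),rim(W,(.597,-.269),.079))
print('white',find(W,(.432,-.0935),.05,.065),rim(W,(.432,-.0935),.058))
f=grab('scene');W=cloud(f)
print('blue scene',find(W,(.597,-.269),.07,.09),rim(W,(.597,-.269),.079))
E
```

```text
7.25 [ 0.59626022 -0.26844435  0.19768487] 0.09382228405601259
blue [ 5.975e-01 -2.705e-01  3.040e-02  5.971e-01 -2.700e-01  2.790e-02
  7.790e-02  7.120e+02] [ 5.972e-01 -2.701e-01  7.800e-02  6.340e+02]
white [ 4.394e-01 -9.670e-02  2.880e-02  4.322e-01 -9.470e-02  2.760e-02
  5.690e-02  2.610e+02] [ 4.313e-01 -9.430e-02  5.710e-02  2.300e+02]
blue scene [ 6.005e-01 -2.695e-01  3.070e-02  6.011e-01 -2.702e-01  2.800e-02
  7.660e-02  1.930e+02] [ 6.010e-01 -2.702e-01  7.720e-02  1.600e+02]
```

>>> {"api": "jog_arm", "payload": {
  "series": [
    [-0.0235,0.0249,0,0,0,0],
    [-0.0235,0.0249,0,0,0,0],
    [-0.0235,0.0249,0,0,0,0],
    [-0.0235,0.0249,0,0,0,0],
    [-0.0235,0.0249,0,0,0,0],
    [-0.0235,0.0249,0,0,0,0],
    [-0.0235,0.0249,0,0,0,0],
    [0,0,0,0,0,0]
  ]
}}

```text
t: 8.02
position: [0.4286, -0.0907, 0.1979]
tcp_rot: [-0.001, 0.217, 0.976, 0.001]
force: [2.6, 0.5, 1.3]
width: 0.0943
finger_force: 0.0
```

>>> {"api": "jog_arm", "payload": {
  "series": [
    [0,0,0,0,0,0],
    [0,0,0,0,0,0]
  ]
}}

```text
t: 8.18
position: [0.4323, -0.0947, 0.1986]
tcp_rot: [-0.0, 0.219, 0.976, -0.0]
force: [0.5, 0.2, 0.8]
width: 0.0942
finger_force: 0.0
```

```bash
python3 - <<'E'
from h import *
o=manip.get_obs();print(o['t'],o['position'],o['width'])
f=grab('wrist');W=wcloud(f)
print('white',find(W,(.432,-.0935),.05,.065),rim(W,(.432,-.0935),.058))
E
```

```text
8.1833 [ 0.43234711 -0.09467062  0.19857441] 0.09423253422217032
white [ 4.310e-01 -9.360e-02  3.070e-02  4.303e-01 -9.350e-02  2.790e-02
  5.690e-02  6.130e+02] [ 4.303e-01 -9.350e-02  5.700e-02  5.820e+02]
```

>>> {"api": "jog_arm", "payload": {
  "series": [
    [-0.0015,0.001,-0.035,0,0,0],
    [0,0,-0.038,0,0,0],
    [0,0,-0.038,0,0,0],
    [0,0,-0.03,0,0,0],
    [0,0,-0.0155,0,0,0],
    [0,0,0,0,0,0],
    [0,0,0,0,0,0]
  ]
}}

```text
t: 8.82
position: [0.4305, -0.0943, 0.0418]
tcp_rot: [-0.001, 0.219, 0.976, -0.001]
force: [0.2, 0.5, 1.5]
width: 0.0938
finger_force: 0.0
```

>>> {"api": "jog_arm", "payload": {
  "series": [
    [0,0,0,0,0,0],
    [0,0,0,0,0,0],
    [0,0,0,0,0,0],
    [0,0,0,0,0,0],
    [0,0,0,0,0,0],
    [0,0,0,0,0,0],
    [0,0,0,0,0,0],
    [0,0,0,0,0,0]
  ],
  "gripper": -1
}}

```text
t: 9.48
position: [0.431, -0.0934, 0.0425]
tcp_rot: [0.0, 0.219, 0.976, 0.0]
force: [0.7, 1.0, 5.7]
width: 0.0571
finger_force: 25.0
```

>>> {"api": "jog_arm", "payload": {
  "series": [
    [0,0,0.02,0,0,0],
    [0,0,0.035,0,0,0],
    [0,0,0.038,0,0,0],
    [0,0,0.038,0,0,0],
    [0,0,0.02,0,0,0],
    [0,0,0,0,0,0],
    [0,0,0,0,0,0],
    [0,0,0,0,0,0]
  ]
}}

```text
t: 10.15
position: [0.4301, -0.0933, 0.1923]
tcp_rot: [-0.001, 0.219, 0.976, -0.0]
force: [0.4, 0.8, -0.7]
width: 0.0566
finger_force: 25.0
```

```bash
python3 - <<'E'
from h import *
o=manip.get_obs();p=o['position'];print(o['t'],p,o['width'],o['finger_force'])
f=grab('wrist','w3');W=wcloud(f)
print('white in hand',find(W,p,p[2]+.008,p[2]+.024,.034),rim(W,p,p[2]+.015))
print('blue',rim(W,(.597,-.270),.079))
E
```

```text
10.15 [ 0.43007298 -0.09334443  0.19226457] 0.0566233351585976 24.995899406494573
white in hand [ 4.275e-01 -9.210e-02  3.330e-02  4.291e-01 -9.360e-02  2.800e-02
  2.067e-01  2.124e+03] [ 4.291e-01 -9.370e-02  2.068e-01  1.990e+03]
blue [ 5.962e-01 -2.702e-01  7.740e-02  2.390e+02]
```

View pics/w3.png

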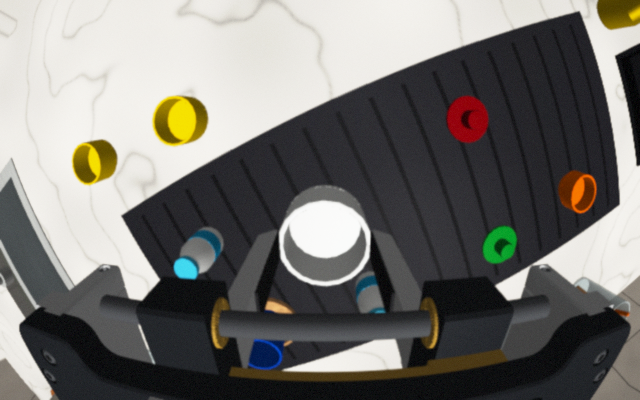

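The white pot is held upright, with its rim centred at (325,242). I carry it over the blue pot, which shows at (265,352).

>>> {"api": "jog_arm", "payload": {
  "series": [
    [0.021,-0.022,0,0,0,0],
    [0.021,-0.022,0,0,0,0],
    [0.021,-0.022,0,0,0,0],
    [0.021,-0.022,0,0,0,0],
    [0.021,-0.022,0,0,0,0],
    [0.021,-0.022,0,0,0,0],
    [0.021,-0.022,0,0,0,0],
    [0.021,-0.022,0,0,0,0]
  ]
}}

```text
t: 10.87
position: [0.5989, -0.2704, 0.191]
tcp_rot: [-0.001, 0.219, 0.976, 0.0]
force: [-0.3, -0.1, 0.3]
width: 0.0566
finger_force: 25.0
```

>>> {"api": "jog_arm", "payload": {
  "series": [
    [0,0,0,0,0,0],
    [0,0,-0.015,0,0,0],
    [0,0,-0.02,0,0,0],
    [0,0,-0.015,0,0,0],
    [0,0,0,0,0,0],
    [0,0,0,0,0,0],
    [0,0,0,0,0,0]
  ]
}}

```text
t: 11.45
position: [0.5987, -0.2696, 0.1435]
tcp_rot: [-0.0, 0.219, 0.976, -0.0]
force: [-0.6, -0.9, -0.1]
width: 0.0564
finger_force: 25.1
```

```bash
python3 - <<'E'
from h import *
o=manip.get_obs();p=o['position'];print(o['t'],p,o['tcp_rot'],o['width'],o['finger_force'])
f=grab('wrist');W=wcloud(f)
print('white in hand',rim(W,p,p[2]+.015))
m=(np.hypot(W[...,0]-p[0],W[...,1]-p[1])<.034)&(abs(W[...,2]-p[2]-.0155)<.003)
q=W[m];print('slope',np.linalg.lstsq(np.c_[q[:,:2]-p[:2],np.ones(len(q))],q[:,2],rcond=None)[0])
f=grab('scene','s3');W=cloud(f)
print('scene white',rim(W,p,p[2]+.015))
c=f['color'];cv2.imwrite('pics/s3c.png',cv2.resize(cv2.cvtColor(c[200:400,150:400],cv2.COLOR_RGB2BGR),None,fx=3,fy=3)[:600,:750])
E
```

```text
11.45 [ 0.59867654 -0.26959913  0.14349193] [-6.80218843e-05  2.18679261e-01  9.75796778e-01 -1.51924402e-04] 0.05639507604802387 25.09153696708381
white in hand [ 5.977e-01 -2.700e-01  1.580e-01  1.970e+03]
slope [-0.00280614  0.00825244  0.15812095]
scene white [ 6.020e-01 -2.703e-01  1.575e-01  1.690e+02]
```

View pics/s3c.png

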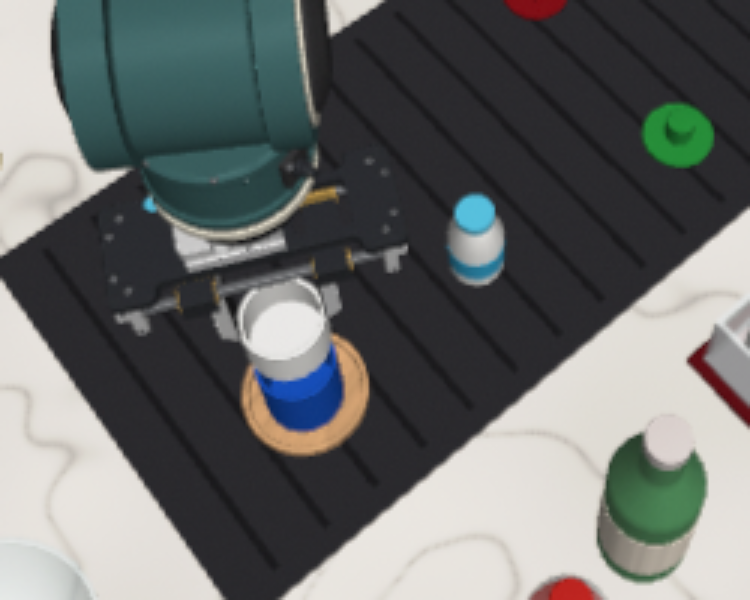

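The white pot is directly above the blue one, level, within about 0.7 mm. I lower it.

>>> {"api": "jog_arm", "payload": {
  "series": [
    [-0.0007,0,-0.01,0,0,0],
    [0,0,-0.012,0,0,0],
    [0,0,-0.007,0,0,0],
    [0,0,-0.005,0,0,0],
    [0,0,-0.003,0,0,0],
    [0,0,-0.001,0,0,0],
    [0,0,0,0,0,0],
    [0,0,0,0,0,0]
  ]
}}

```text
t: 12.22
position: [0.5981, -0.2696, 0.1055]
tcp_rot: [0.0, 0.219, 0.976, -0.0]
force: [0.1, -0.0, -0.2]
width: 0.0571
finger_force: 25.1
```

>>> {"api": "jog_arm", "payload": {
  "series": [
    [0,0,-0.001,0,0,0],
    [0,0,-0.0005,0,0,0],
    [0,0,0,0,0,0]
  ]
}}

```text
t: 12.47
position: [0.598, -0.2695, 0.1038]
tcp_rot: [0.0, 0.219, 0.976, -0.0]
force: [0.2, -0.1, -1.2]
width: 0.0567
finger_force: 25.1
```

>>> {"api": "jog_arm", "payload": {
  "series": [
    [0,0,-0.0005,0,0,0],
    [0,0,-0.0005,0,0,0],
    [0,0,0,0,0,0]
  ]
}}

```text
t: 12.72
position: [0.5983, -0.2698, 0.1035]
tcp_rot: [0.001, 0.219, 0.976, -0.0]
force: [-1.9, 0.1, 8.0]
width: 0.057
finger_force: 25.2
```

>>> {"api": "jog_arm", "payload": {
  "series": [
    [0,0,-0.0003,0,0,0],
    [0,0,0,0,0,0],
    [0,0,0,0,0,0]
  ]
}}

```text
t: 12.97
position: [0.5984, -0.2698, 0.1034]
tcp_rot: [0.001, 0.219, 0.976, -0.0]
force: [-2.5, 0.9, 10.0]
width: 0.0569
finger_force: 25.2
```

>>> {"api": "jog_arm", "payload": {
  "series": [
    [0,0,0,0,0,0],
    [0,0,0,0,0,0],
    [0,0,0,0,0,0],
    [0,0,0,0,0,0],
    [0,0,0,0,0,0],
    [0,0,0,0,0,0]
  ],
  "gripper": 1
}}

```text
t: 13.47
position: [0.5979, -0.2694, 0.1023]
tcp_rot: [-0.0, 0.219, 0.976, -0.0]
force: [-0.2, 0.2, -0.2]
width: 0.0921
finger_force: 0.0
```

>>> {"api": "jog_arm", "payload": {
  "series": [
    [0,0,0.02,0,0,0],
    [0,0,0.035,0,0,0],
    [0,0,0.035,0,0,0],
    [0,0,0.033,0,0,0],
    [0,0,0,0,0,0],
    [0,0,0,0,0,0],
    [0,0,0,0,0,0]
  ]
}}

```text
t: 14.05
position: [0.5977, -0.2692, 0.2248]
tcp_rot: [-0.0, 0.219, 0.976, 0.0]
force: [0.3, 0.7, -1.1]
width: 0.094
finger_force: 0.0
```

```bash
python3 - <<'E'
from h import *
o=manip.get_obs();p=o['position'];print(o['t'],p,o['width'])
f=grab('wrist');W=wcloud(f)
print('white',rim(W,(.597,-.27),.119))
m=(np.hypot(W[...,0]-.597,W[...,1]+.27)<.034)&(abs(W[...,2]-.119)<.005)
q=W[m];print('slope',np.linalg.lstsq(np.c_[q[:,:2]-p[:2],np.ones(len(q))],q[:,2],rcond=None)[0])
f=grab('scene');print('scene',rim(cloud(f),(.6,-.27),.119))
E
```

```text
14.05 [ 0.59774787 -0.26921894  0.22482675] 0.0940290031997825
white [ 5.974e-01 -2.700e-01  1.180e-01  6.920e+02]
slope [-0.00560866  0.00208186  0.1178455 ]
scene [ 6.011e-01 -2.700e-01  1.173e-01  1.790e+02]
```

>>> {"api": "jog_arm", "payload": {
  "series": [
    [0,0.018,0,0,0,0],
    [0,0.037,0,0,0,0],
    [0,0.037,0,0,0,0],
    [0,0.037,0,0,0,0],
    [0,0.037,0,0,0,0],
    [0,0.037,0,0,0,0],
    [0,0.037,0,0,0,0],
    [0,0.037,0,0,0,0]
  ]
}}

```text
t: 14.82
position: [0.5972, 0.0093, 0.2245]
tcp_rot: [-0.001, 0.219, 0.976, -0.0]
force: [0.3, -0.1, 0.0]
width: 0.094
finger_force: 0.0
```

>>> {"api": "jog_arm", "payload": {
  "series": [
    [0,0.037,0,0,0,0],
    [0,0.037,0,0,0,0],
    [0,0.037,0,0,0,0],
    [0,0.037,0,0,0,0],
    [0,0.037,0,0,0,0],
    [0,0.037,0,0,0,0],
    [0,0.025,0,0,0,0],
    [0.002,0,0,0,0,0]
  ]
}}

```text
t: 15.48
position: [0.5979, 0.261, 0.2236]
tcp_rot: [-0.001, 0.215, 0.977, 0.0]
force: [-0.5, -0.5, -1.4]
width: 0.094
finger_force: 0.0
```

>>> {"api": "jog_arm", "payload": {
  "series": [
    [0,0,0,0,0,0],
    [0,0,0,0,0,0],
    [0,0,0,0,0,0]
  ]
}}

```text
t: 15.73
position: [0.6001, 0.2528, 0.2251]
tcp_rot: [-0.0, 0.22, 0.976, -0.0]
force: [-0.5, -0.2, -0.3]
width: 0.0941
finger_force: 0.0
```

```bash
python3 - <<'E'
from h import *
o=manip.get_obs();p=o['position'];print(o['t'],p,o['tcp_rot'],o['width'])
f=grab('wrist');W=wcloud(f)
print('orange',find(W,(.6,.2545),.042,.055),rim(W,(.6,.2545),.048))
E
```

```text
15.7333 [0.60014338 0.25282881 0.22505946] [-1.05686306e-04  2.19571663e-01  9.75596250e-01 -4.79515619e-04] 0.09406163112124567
orange [6.012e-01 2.541e-01 3.030e-02 6.008e-01 2.543e-01 2.790e-02 4.710e-02
 4.530e+02] [6.008e-01 2.543e-01 4.710e-02 4.530e+02]
```

>>> {"api": "jog_arm", "payload": {
  "series": [
    [0.001,0.0012,-0.03,0,0,0],
    [0,0,-0.038,0,0,0],
    [0,0,-0.038,0,0,0],
    [0,0,-0.038,0,0,0],
    [0,0,-0.027,0,0,0],
    [0,0,-0.015,0,0,0],
    [0,0,0,0,0,0],
    [0,0,0,0,0,0]
  ]
}}

```text
t: 16.45
position: [0.601, 0.2548, 0.0395]
tcp_rot: [-0.0, 0.219, 0.976, -0.0]
force: [-0.1, 0.1, 0.8]
width: 0.0938
finger_force: 0.0
```

>>> {"api": "jog_arm", "payload": {
  "series": [
    [0,0,0,0,0,0],
    [0,0,0,0,0,0],
    [0,0,0,0,0,0],
    [0,0,0,0,0,0],
    [0,0,0,0,0,0],
    [0,0,0,0,0,0],
    [0,0,0,0,0,0],
    [0,0,0,0,0,0]
  ],
  "gripper": -1
}}

```text
t: 17.12
position: [0.6009, 0.2558, 0.0395]
tcp_rot: [0.0, 0.219, 0.976, -0.0]
force: [-0.8, 0.0, -0.0]
width: 0.0444
finger_force: 0.0
```

>>> {"api": "jog_arm", "payload": {
  "series": [
    [0,0,0.02,0,0,0],
    [0,0,0.035,0,0,0],
    [0,0,0.038,0,0,0],
    [0,0,0.038,0,0,0],
    [0,0,0.038,0,0,0],
    [0,0,0.017,0,0,0],
    [0,0,0,0,0,0],
    [0,0,0,0,0,0]
  ]
}}

```text
t: 17.78
position: [0.6012, 0.2559, 0.226]
tcp_rot: [0.001, 0.219, 0.976, 0.0]
force: [0.3, 0.3, -1.2]
width: 0.0004
finger_force: 0.0
```

```bash
python3 - <<'E'
from h import *
o=manip.get_obs();p=o['position'];print(o['t'],p,o['width'],o['finger_force'])
f=grab('wrist','w4');W=wcloud(f)
r=rim(W,p,p[2]+.009);print('orange',r)
m=(np.hypot(W[...,0]-p[0],W[...,1]-p[1])<.034)&(abs(W[...,2]-r[2])<.003)
q=W[m];print('slope',np.linalg.lstsq(np.c_[q[:,:2]-p[:2],np.ones(len(q))],q[:,2],rcond=None)[0])
E
```

```text
17.7833 [0.60116437 0.25585343 0.22604176] 0.0003932624603228789 0.0
orange NoneTraceback (most recent call last):
  File "<stdin>", line 5, in <module>
TypeError: 'NoneType' object is not subscriptable
```

View pics/w4.png

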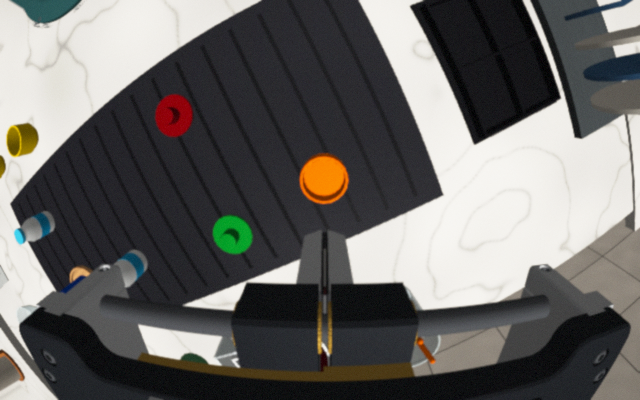

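```bash
python3 - <<'E'
from h import *
f=grab('wrist');W=wcloud(f);c=f['color'].astype(int)
m=(c[...,0]>140)&(c[...,1]<.65*c[...,0])&(c[...,1]>40)&(c[...,2]<60)&(np.hypot(W[...,0]-.6,W[...,1]-.255)<.2)
print(m.sum(),np.nanmedian(W[m],0),np.nanpercentile(W[m],[2,98],axis=0),rim(W,np.nanmedian(W[m],0),.047))
E
```

```text
1745 [0.60324786 0.25308199 0.02188472] [[0.57365536 0.22624664 0.00358117]
 [0.62933562 0.28140172 0.04834288]] [6.008e-01 2.544e-01 4.710e-02 4.770e+02]
```

The orange pot at (324,180) has not moved. The fingers closed on nothing, so the light, thin-walled pot probably got squeezed past by the fast 25 N close. I retry, centred, a little lower, slow and gentle.

>>> {"api": "jog_arm", "payload": {
  "series": [
    [-0.0003,-0.0013,0,0,0,0],
    [0,0,0,0,0,0],
    [0,0,0,0,0,0],
    [0,0,0,0,0,0],
    [0,0,0,0,0,0],
    [0,0,0,0,0,0],
    [0,0,0,0,0,0],
    [0,0,0,0,0,0]
  ],
  "gripper": 1,
  "force": 6
}}

```text
t: 18.55
position: [0.6006, 0.2545, 0.2254]
tcp_rot: [0.0, 0.219, 0.976, -0.0]
force: [0.2, 0.1, 0.5]
width: 0.0506
finger_force: 0.0
```

>>> {"api": "jog_arm", "payload": {
  "series": [
    [0,0,0,0,0,0],
    [0,0,0,0,0,0],
    [0,0,0,0,0,0],
    [0,0,0,0,0,0],
    [0,0,0,0,0,0],
    [0,0,0,0,0,0],
    [0,0,0,0,0,0],
    [0,0,0,0,0,0]
  ]
}}

```text
t: 19.22
position: [0.6006, 0.2545, 0.2254]
tcp_rot: [0.0, 0.219, 0.976, -0.0]
force: [-0.4, -0.1, -0.2]
width: 0.0945
finger_force: 0.0
```

```bash
python3 - <<'E'
from h import *
o=manip.get_obs();p=o['position'];print(o['t'],p,o['tcp_rot'],o['width'])
W=wcloud(grab('wrist'));print(rim(W,(.601,.2544),.047))
E
```

```text
19.2167 [0.60064832 0.25446957 0.22543673] [ 1.03082740e-05  2.18591511e-01  9.75816453e-01 -1.41330660e-05] 0.09447429689476429
[6.007e-01 2.543e-01 4.690e-02 4.700e+02]
```

Centred. I descend and close in stages.

>>> {"api": "jog_arm", "payload": {
  "series": [
    [0,0,-0.03,0,0,0],
    [0,0,-0.038,0,0,0],
    [0,0,-0.038,0,0,0],
    [0,0,-0.038,0,0,0],
    [0,0,-0.027,0,0,0],
    [0,0,-0.016,0,0,0],
    [0,0,0,0,0,0],
    [0,0,0,0,0,0]
  ]
}}

```text
t: 19.93
position: [0.6005, 0.2543, 0.0383]
tcp_rot: [-0.0, 0.219, 0.976, -0.0]
force: [0.4, -0.4, 0.9]
width: 0.0937
finger_force: 0.0
```

>>> {"api": "jog_arm", "payload": {
  "series": [
    [0,0,0,0,0,0],
    [0,0,0,0,0,0],
    [0,0,0,0,0,0],
    [0,0,0,0,0,0],
    [0,0,0,0,0,0],
    [0,0,0,0,0,0],
    [0,0,0,0,0,0]
  ],
  "gripper": 0.34
}}

```text
t: 20.52
position: [0.6007, 0.2545, 0.0386]
tcp_rot: [0.0, 0.219, 0.976, 0.0]
force: [-0.5, 0.5, -1.1]
width: 0.0627
finger_force: 0.0
```

>>> {"api": "jog_arm", "payload": {
  "series": [
    [0,0,0,0,0,0],
    [0,0,0,0,0,0],
    [0,0,0,0,0,0],
    [0,0,0,0,0,0]
  ],
  "gripper": 0.24
}}

```text
t: 20.85
position: [0.6006, 0.2544, 0.0384]
tcp_rot: [-0.0, 0.219, 0.976, -0.0]
force: [0.0, -0.1, -0.2]
width: 0.0583
finger_force: 0.0
```

```bash
python3 - <<'E'
from h import *
f=grab('wrist');c=cv2.cvtColor(f['color'],cv2.COLOR_RGB2BGR)
cv2.imwrite('pics/w5.png',cv2.resize(c[150:350,200:450],None,fx=3,fy=3))
p=manip.get_obs()['position']
f=grab('scene');c=cv2.cvtColor(f['color'],cv2.COLOR_RGB2BGR)
T=np.linalg.inv(f['pose'])@np.array([*p,1]);fl=200/np.tan(np.radians(f['fovy'])/2)
u,v=int(f['cx']+fl*T[0]/T[2]),int(f['cy']+fl*T[1]/T[2]);print(u,v)
cv2.imwrite('pics/s5.png',cv2.resize(c[v-50:v+50,u-65:u+65],None,fx=6,fy=6))
E
```

```text
412 201
```

View pics/w5.png

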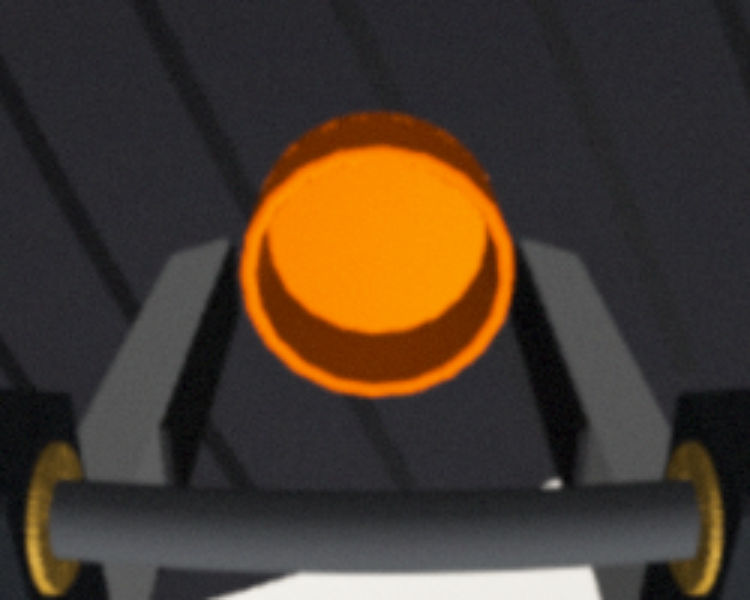

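View pics/s5.png

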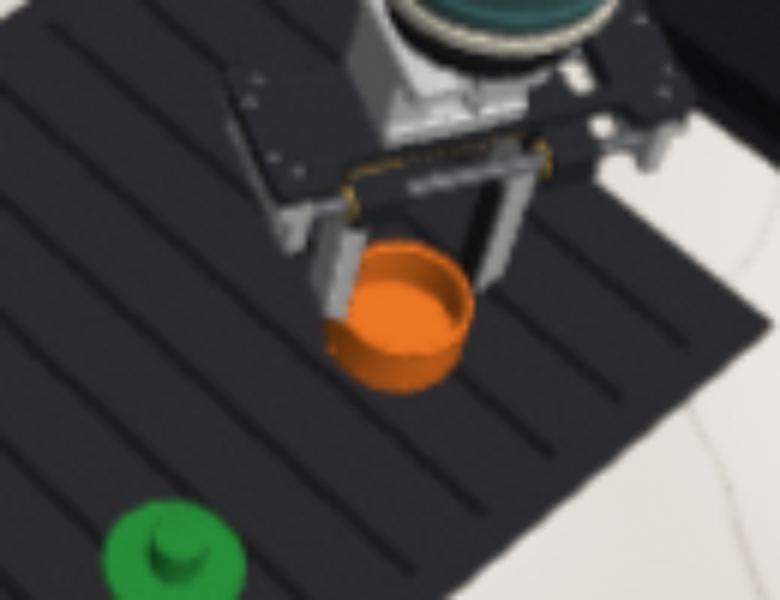

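The fingers appear to sit behind the pot's centre line: in the scene crop the pot centre is at (400,320) and the fingertips at (340,315) and (490,288). I measure the fingertips in the depth data.

```bash
python3 - <<'E'
from h import *
p=manip.get_obs()['position'];y=np.array([.4266,.904]);x=np.array([.904,-.4266])
for n in('wrist','scene'):
    f=grab(n);W=(wcloud if n=='wrist' else cloud)(f);c=f['color'].astype(int)
    grey=(c.max(-1)-c.min(-1)<25)
    a=(W[...,:2]-p[:2])@x;b=(W[...,:2]-p[:2])@y;dz=W[...,2]-p[2]
    for z0 in(-.015,-.005,.005,.015,.03,.05):
        for s in(-1,1):
            m=grey&(abs(dz-z0)<.005)&(abs(s*b-.045)<.025)&(abs(a)<.05)
            if m.sum()>5: print(n,z0,s,m.sum(),'a',np.round(np.percentile(a[m],[5,50,95]),4),'b',np.round(np.percentile(b[m],[5,50,95]),4))
E
```

```text
wrist 0.015 -1 91 a [-0.0104 -0.0082  0.0049] b [-0.0364 -0.0303 -0.0295]
wrist 0.015 1 51 a [-0.0106 -0.0097  0.006 ] b [0.0284 0.0308 0.0357]
wrist 0.03 -1 214 a [-0.0105 -0.0097  0.0053] b [-0.0407 -0.0322 -0.0297]
wrist 0.03 1 231 a [-0.0104 -0.0095  0.0048] b [0.0281 0.0305 0.0393]
wrist 0.05 -1 298 a [-0.0105 -0.0097  0.0045] b [-0.0408 -0.0326 -0.0296]
wrist 0.05 1 304 a [-0.0104 -0.0094  0.0061] b [0.0282 0.0309 0.0394]
scene 0.015 1 7 a [-0.0046  0.0038  0.0105] b [0.0299 0.0309 0.0349]
scene 0.03 -1 17 a [-0.0071  0.0096  0.0124] b [-0.0411 -0.04   -0.0326]
scene 0.03 1 20 a [-0.0048  0.0059  0.0106] b [0.0289 0.031  0.039 ]
scene 0.05 -1 18 a [-0.0059  0.0081  0.0117] b [-0.0414 -0.0402 -0.0336]
scene 0.05 1 20 a [-0.0057  0.0096  0.013 ] b [0.0289 0.0314 0.04  ]
```

```bash
python3 - <<'E'
from h import *
o=manip.get_obs();p=o['position'];y=np.array([.4266,.904]);x=np.array([.904,-.4266])
for n in('wrist','scene'):
    f=grab(n);W=(wcloud if n=='wrist' else cloud)(f);c=f['color'].astype(int)
    a=(W[...,:2]-p[:2])@x;b=(W[...,:2]-p[:2])@y;dz=W[...,2]-p[2]
    orange=(c[...,0]>c[...,2]+40)
    for s in(-1,1):
        m=~orange&(abs(s*b-.036)<.01)&(abs(a)<.014)&(dz>-.025)&(dz<.06)
        print(n,s,m.sum(),np.round(np.sort(dz[m])[[0,3,8,15]],4),np.histogram(dz[m],np.arange(-.025,.061,.005))[0])
E
```

```text
wrist -1 1104 [-0.0053  0.0146  0.015   0.0153] [  0   0   0   1   0   0   0   8  83  86 102 109 124 129 135 166 161]
wrist 1 1087 [0.0132 0.0146 0.0154 0.016 ] [  0   0   0   0   0   0   0   6  45  85 122 104 127 139 128 167 164]
scene -1 65 [0.0196 0.0231 0.0272 0.0324] [ 0  0  0  0  0  0  0  0  1  6  6  7 11  5 11  9  9]
scene 1 80 [0.0133 0.0172 0.0213 0.0248] [ 0  0  0  0  0  0  0  1  6  9 10 10  8  7  9 10 10]
```

The real fingertips are about 14 mm above the reported TCP, so roughly 31 mm higher than I assumed. The white pot was therefore held only by its rim. I reopen, go lower in checked steps, and regrip.

>>> {"api": "jog_arm", "payload": {
  "series": [
    [0,0,0.01,0,0,0],
    [0,0,0,0,0,0],
    [0,0,0,0,0,0],
    [0,0,0,0,0,0],
    [0,0,0,0,0,0],
    [0,0,0,0,0,0],
    [0,0,0,0,0,0]
  ],
  "gripper": 0.95,
  "force": 15
}}

```text
t: 21.73
position: [0.6005, 0.2544, 0.0482]
tcp_rot: [-0.0, 0.219, 0.976, -0.0]
force: [-1.2, -0.8, -0.0]
width: 0.0919
finger_force: 0.0
```

>>> {"api": "jog_arm", "payload": {
  "series": [
    [0,0,-0.012,0,0,0],
    [0,0,-0.01,0,0,0],
    [0,0,-0.006,0,0,0],
    [0,0,-0.004,0,0,0],
    [0,0,-0.003,0,0,0],
    [0,0,0,0,0,0],
    [0,0,0,0,0,0]
  ]
}}

```text
t: 22.32
position: [0.6007, 0.2544, 0.0134]
tcp_rot: [0.0, 0.219, 0.976, -0.0]
force: [0.5, -0.7, 0.2]
width: 0.0914
finger_force: 0.0
```

```bash
python3 - <<'E'
from h import *
o=manip.get_obs();p=o['position'];print(o['t'],p,o['force'],o['width'])
y=np.array([.4266,.904]);x=np.array([.904,-.4266]);W=wcloud(grab('wrist'))
a=(W[...,:2]-p[:2])@x;b=(W[...,:2]-p[:2])@y;z=W[...,2]
for s in(-1,1):
    m=(abs(s*b-.052)<.008)&(abs(a)<.014)&(z>.008)&(z<.08);print(np.round(np.sort(z[m])[[0,3,8,15]],4),np.histogram(z[m],np.arange(.01,.08,.005))[0])
print(rim(W,(.6,.2545),.047))
E
```

```text
22.3167 [0.60071402 0.25440519 0.01340905] [ 0.48613147 -0.68336852  0.15374545] 0.09138895696085382
[0.0259 0.0271 0.0275 0.0284] [  0   0   0  39  93 115 122 140 138 167 151 176 193 212]
[0.0266 0.027  0.0273 0.0287] [  0   0   0  37  95 104 127 135 132 161 169 178 195 210]
[6.005e-01 2.545e-01 4.690e-02 2.331e+03]
```

>>> {"api": "jog_arm", "payload": {
  "series": [
    [0,0,-0.002,0,0,0],
    [0,0,0,0,0,0],
    [0,0,0,0,0,0],
    [0,0,0,0,0,0],
    [0,0,0,0,0,0],
    [0,0,0,0,0,0],
    [0,0,0,0,0,0],
    [0,0,0,0,0,0]
  ],
  "gripper": -1,
  "force": 20
}}

```text
t: 23.03
position: [0.6007, 0.2545, 0.0115]
tcp_rot: [0.0, 0.219, 0.976, 0.0]
force: [-0.9, 0.1, 0.9]
width: 0.0581
finger_force: 19.9
```

>>> {"api": "jog_arm", "payload": {
  "series": [
    [0,0,0.02,0,0,0],
    [0,0,0.035,0,0,0],
    [0,0,0.038,0,0,0],
    [0,0,0.038,0,0,0],
    [0,0,0.038,0,0,0],
    [0,0,0.02,0,0,0],
    [0,0,0,0,0,0],
    [0,0,0,0,0,0]
  ]
}}

```text
t: 23.7
position: [0.601, 0.2546, 0.2013]
tcp_rot: [0.001, 0.219, 0.976, 0.001]
force: [0.6, -0.8, -2.3]
width: 0.0584
finger_force: 19.9
```

```bash
cat >> h.py <<'E'
def hand(up):
    o=manip.get_obs();p=o['position'];print(o['t'],p,o['width'],o['finger_force'])
    W=wcloud(grab('wrist'));r=rim(W,p,p[2]+up);print('in hand',r,r[:2]-p[:2],r[2]-p[2])
    m=(np.hypot(W[...,0]-p[0],W[...,1]-p[1])<.032)&(abs(W[...,2]-r[2])<.003)
    q=W[m];print('slope',np.linalg.lstsq(np.c_[q[:,:2]-p[:2],np.ones(len(q))],q[:,2],rcond=None)[0][:2])
E
python3 -c "
from h import *
hand(.036)"
```

```text
23.7 [0.60097218 0.2546209  0.20132394] 0.058438191700502504 19.933652677573264
in hand [6.005e-01 2.540e-01 2.367e-01 2.746e+03] [-0.00047218 -0.0006209 ] 0.03537606017080777
slope [-0.00497917  0.00373545]
```

>>> {"api": "jog_arm", "payload": {
  "series": [
    [0,-0.018,0,0,0,0],
    [0,-0.037,0,0,0,0],
    [0,-0.037,0,0,0,0],
    [0,-0.037,0,0,0,0],
    [0,-0.037,0,0,0,0],
    [0,-0.037,0,0,0,0],
    [0,-0.037,0,0,0,0],
    [0,-0.037,0,0,0,0]
  ]
}}

```text
t: 24.42
position: [0.5996, -0.0242, 0.1988]
tcp_rot: [-0.001, 0.219, 0.976, -0.0]
force: [0.2, -0.3, -0.8]
width: 0.0586
finger_force: 19.9
```

>>> {"api": "jog_arm", "payload": {
  "series": [
    [0,-0.037,0,0,0,0],
    [0,-0.037,0,0,0,0],
    [0,-0.037,0,0,0,0],
    [0,-0.037,0,0,0,0],
    [0,-0.037,0,0,0,0],
    [0,-0.037,0,0,0,0],
    [0,-0.025,0,0,0,0],
    [-0.003,0,0,0,0,0]
  ]
}}

```text
t: 25.08
position: [0.5955, -0.2756, 0.1984]
tcp_rot: [-0.001, 0.222, 0.975, -0.001]
force: [-0.2, -0.6, -0.6]
width: 0.0584
finger_force: 19.9
```

>>> {"api": "jog_arm", "payload": {
  "series": [
    [0,0,-0.015,0,0,0],
    [0,0,-0.025,0,0,0],
    [0,0,-0.01,0,0,0],
    [0,0,0,0,0,0],
    [0,0,0,0,0,0],
    [0,0,0,0,0,0]
  ]
}}

```text
t: 25.58
position: [0.598, -0.2696, 0.1512]
tcp_rot: [0.0, 0.219, 0.976, -0.0]
force: [0.0, 0.5, -0.5]
width: 0.0582
finger_force: 19.9
```

```bash
python3 -c "
from h import *
hand(.036)
p=manip.get_obs()['position'];print('scene',rim(cloud(grab('scene')),p,p[2]+.036))"
```

```text
25.5833 [ 0.59802946 -0.26960938  0.15119307] 0.05819874853395028 19.93354314705357
in hand [ 5.976e-01 -2.702e-01  1.866e-01  2.723e+03] [-0.00042946 -0.00059062] 0.035406927963285706
slope [-0.00466303  0.003708  ]
scene [  0.6015  -0.2707   0.1864 180.    ]
```

>>> {"api": "jog_arm", "payload": {
  "series": [
    [-0.0002,0.0002,-0.01,0,0,0],
    [0,0,-0.012,0,0,0],
    [0,0,-0.007,0,0,0],
    [0,0,-0.004,0,0,0],
    [0,0,-0.0025,0,0,0],
    [0,0,-0.001,0,0,0],
    [0,0,0,0,0,0],
    [0,0,0,0,0,0]
  ]
}}

```text
t: 26.35
position: [0.5976, -0.2695, 0.1142]
tcp_rot: [0.0, 0.219, 0.976, -0.0]
force: [0.4, -0.1, -0.9]
width: 0.0585
finger_force: 19.9
```

>>> {"api": "jog_arm", "payload": {
  "series": [
    [0,0,-0.0008,0,0,0],
    [0,0,-0.0005,0,0,0],
    [0,0,0,0,0,0]
  ]
}}

```text
t: 26.6
position: [0.5975, -0.2694, 0.1127]
tcp_rot: [0.0, 0.219, 0.976, -0.0]
force: [0.4, 0.4, -0.4]
width: 0.0586
finger_force: 19.9
```

>>> {"api": "jog_arm", "payload": {
  "series": [
    [0,0,-0.0005,0,0,0],
    [0,0,0,0,0,0]
  ]
}}

```text
t: 26.77
position: [0.5977, -0.2694, 0.1125]
tcp_rot: [0.0, 0.219, 0.976, -0.0]
force: [-2.2, 1.1, 5.0]
width: 0.0582
finger_force: 19.9
```

>>> {"api": "jog_arm", "payload": {
  "series": [
    [0,0,0,0,0,0],
    [0,0,0,0,0,0],
    [0,0,0,0,0,0],
    [0,0,0,0,0,0],
    [0,0,0,0,0,0],
    [0,0,0,0,0,0]
  ],
  "gripper": 1
}}

```text
t: 27.27
position: [0.5974, -0.2694, 0.1121]
tcp_rot: [-0.0, 0.219, 0.976, -0.0]
force: [-0.6, 0.9, 0.4]
width: 0.0928
finger_force: 0.0
```

>>> {"api": "jog_arm", "payload": {
  "series": [
    [0,0,0.02,0,0,0],
    [0,0,0.035,0,0,0],
    [0,0,0.035,0,0,0],
    [0,0,0.015,0,0,0],
    [0,0,0,0,0,0],
    [0,0,0,0,0,0],
    [0,0,0,0,0,0]
  ]
}}

```text
t: 27.85
position: [0.5971, -0.2691, 0.2161]
tcp_rot: [-0.001, 0.219, 0.976, 0.0]
force: [-1.0, 0.4, -0.3]
width: 0.0939
finger_force: 0.0
```

```bash
python3 - <<'E'
from h import *
o=manip.get_obs();p=o['position'];print(o['t'],p,o['width'])
W=wcloud(grab('wrist'));print('orange',rim(W,(.5975,-.27),.149))
m=(np.hypot(W[...,0]-.5975,W[...,1]+.27)<.034)&(abs(W[...,2]-.149)<.005)
q=W[m];print('slope',np.linalg.lstsq(np.c_[q[:,:2]-p[:2],np.ones(len(q))],q[:,2],rcond=None)[0])
print('scene',rim(cloud(grab('scene')),(.601,-.27),.149))
E
```

```text
27.85 [ 0.59707665 -0.26905503  0.21611772] 0.09385283534841667
orange [ 5.974e-01 -2.701e-01  1.480e-01  9.110e+02]
slope [-0.00479443  0.00330353  0.14783203]
scene [ 6.012e-01 -2.702e-01  1.474e-01  1.880e+02]
```

>>> {"api": "jog_arm", "payload": {
  "series": [
    [-0.015,0.034,0,0,0,0],
    [-0.015,0.034,0,0,0,0],
    [-0.015,0.034,0,0,0,0],
    [-0.015,0.034,0,0,0,0],
    [-0.015,0.034,0,0,0,0],
    [-0.015,0.034,0,0,0,0],
    [-0.015,0.034,0,0,0,0],
    [-0.015,0.034,0,0,0,0]
  ]
}}

```text
t: 28.62
position: [0.476, 0.0041, 0.2165]
tcp_rot: [-0.0, 0.219, 0.976, -0.0]
force: [0.7, -0.3, 0.4]
width: 0.0935
finger_force: 0.0
```

>>> {"api": "jog_arm", "payload": {
  "series": [
    [-0.015,0.034,0,0,0,0],
    [-0.015,0.034,0,0,0,0],
    [-0.015,0.034,0,0,0,0],
    [0,0,-0.03,0,0,0],
    [0,0,-0.03,0,0,0],
    [0,0,0,0,0,0],
    [0,0,0,0,0,0],
    [0,0,0,0,0,0]
  ]
}}

```text
t: 29.28
position: [0.433, 0.1044, 0.1581]
tcp_rot: [0.0, 0.219, 0.976, -0.0]
force: [0.4, 0.0, 1.0]
width: 0.094
finger_force: 0.0
```

```bash
python3 - <<'E'
from h import *
o=manip.get_obs();p=o['position'];print(o['t'],p,o['width'],o['tcp_rot'])
W=wcloud(grab('wrist'))
print('knob',find(W,(.4325,.104),.04,.05,.02),'flange',find(W,(.4325,.104),.014,.026,.04))
E
```

```text
29.2833 [0.43296267 0.10441169 0.15810888] 0.09397954362992651 [ 1.44116991e-04  2.18981348e-01  9.75729033e-01 -4.77936277e-05]
knob [4.326e-01 1.039e-01 1.230e-02 4.324e-01 1.039e-01 8.300e-03 4.320e-02
 3.980e+02] flange [4.326e-01 1.039e-01 3.020e-02 4.330e-01 1.036e-01 2.300e-02 2.040e-02
 1.763e+03]
```

>>> {"api": "jog_arm", "payload": {
  "series": [
    [-0.0003,-0.0004,-0.03,0,0,0],
    [0,0,-0.038,0,0,0],
    [0,0,-0.038,0,0,0],
    [0,0,-0.025,0,0,0],
    [0,0,-0.012,0,0,0],
    [0,0,-0.003,0,0,0],
    [0,0,0,0,0,0],
    [0,0,0,0,0,0]
  ]
}}

```text
t: 30.0
position: [0.4332, 0.1044, 0.0124]
tcp_rot: [0.001, 0.219, 0.976, 0.0]
force: [0.5, 0.0, 0.3]
width: 0.0937
finger_force: 0.0
```

>>> {"api": "jog_arm", "payload": {
  "series": [
    [0,0,0,0,0,0],
    [0,0,0,0,0,0],
    [0,0,0,0,0,0],
    [0,0,0,0,0,0],
    [0,0,0,0,0,0],
    [0,0,0,0,0,0],
    [0,0,0,0,0,0],
    [0,0,0,0,0,0]
  ],
  "gripper": -1
}}

```text
t: 30.67
position: [0.4322, 0.1042, 0.0111]
tcp_rot: [0.0, 0.219, 0.976, -0.0]
force: [0.0, 0.3, 0.0]
width: 0.0439
finger_force: 0.0
```

>>> {"api": "jog_arm", "payload": {
  "series": [
    [0,0,0,0,0,0],
    [0,0,0,0,0,0],
    [0,0,0,0,0,0],
    [0,0,0,0,0,0],
    [0,0,0,0,0,0],
    [0,0,0,0,0,0]
  ]
}}

```text
t: 31.17
position: [0.4321, 0.1042, 0.0111]
tcp_rot: [0.0, 0.219, 0.976, -0.0]
force: [0.0, 0.6, -0.6]
width: 0.0234
finger_force: 20.0
```

>>> {"api": "jog_arm", "payload": {
  "series": [
    [0,0,0.02,0,0,0],
    [0,0,0.035,0,0,0],
    [0,0,0.038,0,0,0],
    [0,0,0.038,0,0,0],
    [0,0,0.038,0,0,0],
    [0,0,0.03,0,0,0],
    [0.015,-0.034,0,0,0,0],
    [0.015,-0.034,0,0,0,0]
  ]
}}

```text
t: 31.83
position: [0.4631, 0.0367, 0.2122]
tcp_rot: [0.002, 0.217, 0.976, 0.001]
force: [0.6, 0.7, -0.3]
width: 0.0233
finger_force: 20.0
```

>>> {"api": "jog_arm", "payload": {
  "series": [
    [0.015,-0.034,0,0,0,0],
    [0.015,-0.034,0,0,0,0],
    [0.015,-0.034,0,0,0,0],
    [0.015,-0.034,0,0,0,0],
    [0.015,-0.034,0,0,0,0],
    [0.015,-0.034,0,0,0,0],
    [0.015,-0.034,0,0,0,0],
    [0.015,-0.034,0,0,0,0]
  ]
}}

```text
t: 32.5
position: [0.5825, -0.2374, 0.2099]
tcp_rot: [-0.0, 0.218, 0.976, 0.0]
force: [-1.3, 1.5, -0.5]
width: 0.0237
finger_force: 20.0
```

>>> {"api": "jog_arm", "payload": {
  "series": [
    [0.015,-0.034,0,0,0,0],
    [0,0,-0.015,0,0,0],
    [0,0,-0.01,0,0,0],
    [0,0,0,0,0,0],
    [0,0,0,0,0,0],
    [0,0,0,0,0,0]
  ]
}}

```text
t: 33.0
position: [0.5974, -0.2687, 0.1858]
tcp_rot: [0.0, 0.218, 0.976, 0.0]
force: [-0.4, 0.4, 0.3]
width: 0.0236
finger_force: 20.0
```

```bash
python3 - <<'E'
from h import *
o=manip.get_obs();p=o['position'];print(o['t'],p,o['width'],o['finger_force'],o['tcp_rot'])
f=grab('wrist','w6');W=wcloud(f);c=f['color'].astype(int)
red=(c[...,0]>c[...,1]+40)&(c[...,0]>c[...,2]+40)&(c[...,1]<60)&(np.hypot(W[...,0]-p[0],W[...,1]-p[1])<.05)
q=W[red];print(np.percentile(q[:,2]-p[2],[2,20,50,80,98]))
m=red&(abs(W[...,2]-p[2]-.0105)<.005);r=cv2.minEnclosingCircle(W[m][:,:2].astype(np.float32));print('flange',r,m.sum())
q=W[m];print('slope',np.linalg.lstsq(np.c_[q[:,:2]-p[:2],np.ones(len(q))],q[:,2],rcond=None)[0])
E
```

```text
33.0 [ 0.59741552 -0.2686856   0.18582578] 0.02356617010902381 19.999972879886627 [2.74152872e-04 2.17961846e-01 9.75957234e-01 1.87720286e-04]
[-0.05778754  0.00865479  0.00953487  0.03166273  0.03303728]
flange ((0.5973005294799805, -0.2693181335926056), 0.02978023700416088) 2772
slope [ 0.00338418 -0.00222294  0.19519652]
```

View pics/w6.png

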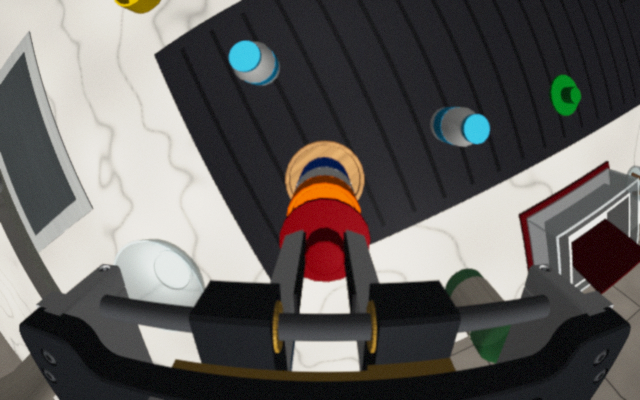

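The lid is held level at (325,240), with the tower stacked straight beneath it. I lower it into the orange pot.

>>> {"api": "jog_arm", "payload": {
  "series": [
    [0,-0.0008,-0.012,0,0,0],
    [0,0,-0.012,0,0,0],
    [0,0,-0.007,0,0,0],
    [0,0,-0.005,0,0,0],
    [0,0,-0.003,0,0,0],
    [0,0,-0.001,0,0,0],
    [0,0,0,0,0,0],
    [0,0,0,0,0,0]
  ]
}}

```text
t: 33.72
position: [0.5973, -0.2707, 0.1454]
tcp_rot: [0.0, 0.219, 0.976, -0.0]
force: [0.3, 0.2, -0.2]
width: 0.0235
finger_force: 20.0
```

>>> {"api": "jog_arm", "payload": {
  "series": [
    [0,0,-0.0008,0,0,0],
    [0,0,-0.0005,0,0,0],
    [0,0,0,0,0,0]
  ]
}}

```text
t: 33.97
position: [0.5973, -0.2706, 0.1442]
tcp_rot: [0.0, 0.219, 0.976, -0.0]
force: [-1.0, 0.4, 2.0]
width: 0.0235
finger_force: 20.0
```

>>> {"api": "jog_arm", "payload": {
  "series": [
    [0,0,-0.0005,0,0,0],
    [0,0,0,0,0,0]
  ]
}}

```text
t: 34.13
position: [0.5976, -0.2708, 0.1441]
tcp_rot: [0.001, 0.219, 0.976, -0.0]
force: [-1.6, 1.5, 8.2]
width: 0.0237
finger_force: 20.0
```

Seated at the expected height. I release, retract and check.

>>> {"api": "jog_arm", "payload": {
  "series": [
    [0,0,0,0,0,0],
    [0,0,0,0,0,0],
    [0,0,0,0,0,0],
    [0,0,0,0,0,0],
    [0,0,0,0,0,0],
    [0,0,0,0,0,0],
    [0,0,0,0,0,0],
    [0,0,0,0,0,0]
  ],
  "gripper": 0.5
}}

```text
t: 34.8
position: [0.5971, -0.2706, 0.1433]
tcp_rot: [-0.0, 0.219, 0.976, -0.0]
force: [0.2, -0.1, 0.4]
width: 0.0697
finger_force: 0.0
```

>>> {"api": "jog_arm", "payload": {
  "series": [
    [0,0,0.015,0,0,0],
    [0,0,0.03,0,0,0],
    [0,0,0.035,0,0,0],
    [-0.03,0.01,0.01,0,0,0],
    [-0.03,0.01,0,0,0,0],
    [0,0,0,0,0,0],
    [0,0,0,0,0,0],
    [0,0,0,0,0,0]
  ]
}}

```text
t: 35.47
position: [0.5376, -0.2504, 0.2336]
tcp_rot: [0.0, 0.218, 0.976, 0.0]
force: [0.9, -0.7, -0.1]
width: 0.0709
finger_force: 0.0
```

```bash
python3 - <<'E'
from h import *
f=grab('wrist');W=wcloud(f)
print('knob',find(W,(.5975,-.27),.169,.182,.02));p=np.array([.5975,-.27])
m=(np.hypot(W[...,0]-p[0],W[...,1]-p[1])<.034)&(abs(W[...,2]-.154)<.005);q=W[m];print(len(q),'flange slope',np.linalg.lstsq(np.c_[q[:,:2]-p,np.ones(len(q))],q[:,2],rcond=None)[0])
f=grab('scene');W=cloud(f)
for n,c,z in(('green',(.6251,.0978),.044),('da',(.5988,-.1006),.092),('db',(.4434,-.2788),.092)): print(n,find(W,c,z-.01,z+.01,.02))
c=cv2.cvtColor(f['color'],cv2.COLOR_RGB2BGR);cv2.imwrite('pics/s7.png',cv2.resize(c[200:400,150:400],None,fx=3,fy=3))
print(manip.get_obs()['position'],manip.get_obs()['finger_force'])
E
```

```text
knob [ 5.970e-01 -2.718e-01  1.230e-02  5.964e-01 -2.712e-01  8.600e-03
  1.761e-01  4.950e+02]
1917 flange slope [ 0.00386584 -0.00316486  0.15333921]
green [6.255e-01 9.810e-02 1.300e-02 6.257e-01 9.700e-02 9.000e-03 4.230e-02
 7.700e+01]
da [ 5.992e-01 -9.970e-02  1.660e-02  5.995e-01 -1.007e-01  1.130e-02
  9.080e-02  1.440e+02]
db [ 4.433e-01 -2.781e-01  1.540e-02  4.447e-01 -2.790e-01  1.070e-02
  9.070e-02  1.220e+02]
[ 0.53778067 -0.25061626  0.23309356] 0.0
```

View pics/s7.png

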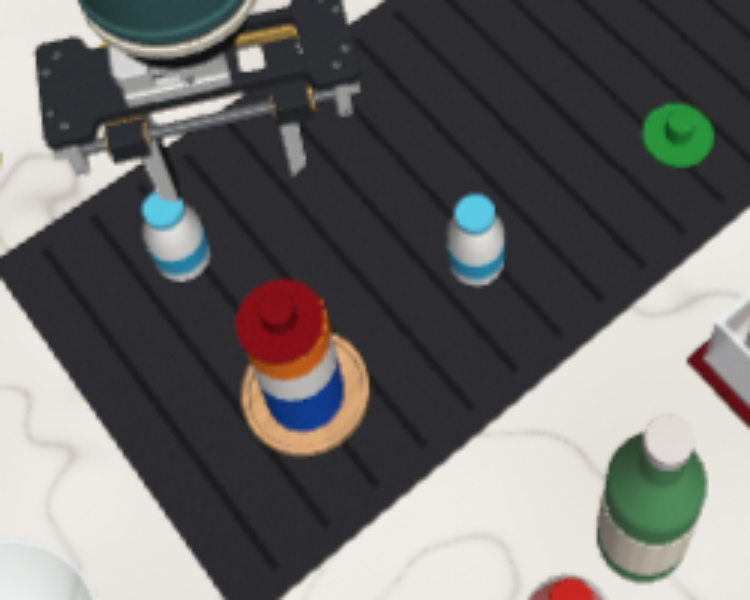

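The tower stands upright in the tray with the lid on (280,320), and the bottles and green lid have not moved. The lid is level at the expected height. I hand the job in.

```bash
python3 -c "
from bench import manip
print(manip.close_job())"
```

```text
the job is handed in; nothing more can be done
None
```

The tower (blue, white, orange, red lid) stands upright and fully seated in the tray, built in that order; the green lid and both bottles were left where they were, and the job was handed in at about 36 s of the 141 s allowed (the hand-in call returned no verdict).

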